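# Shut the two-leaf toolbox by pushing its lids over

### The arm

A 6-joint arm with a two-finger parallel gripper is mounted at the origin on the work surface. World frame = base frame: x ahead of the robot, y to its left, z up, the work surface at z = 0. Lengths are in m, angles in rad, forces in N, time in s.
With the tool pointing down it reaches from about 0.3 to 0.95 m from the base axis. Payload 3.1 kg.
Tool frame: the origin (TCP) lies at the very end of the fingers, on their centre line; the grasp point (between the pads) lies 19 mm behind it; z points along the fingers, y is the line along which they close (so a half turn about z gives the same grasp; the last joint's range is limited). The gripper opens to 85 mm and grips with 20 to 120 N. Pads are 22 mm wide; open, the fingers measure 114 mm over their backs; the gripper's body (76 mm by 85 mm) begins 54 mm behind the grasp point. The pads swing forward as they close: fully open they stand 13 mm farther back than shut.
Start: joints at [1.159, 0.308, 1.634, -0, 1.2, -0.07], TCP at [0.21, 0.589, 0.208] pointing down, gripper open.
Joint ranges: [-3.06, 3.06], [-0.79, 1.96], [0.05, 2.63], [-1.19, 4.34], [0.05, 2.64], [-2.94, 2.94]. Speed limits (rad/s): [2.79, 2.79, 3.14, 3.14, 3.14, 3.14].

### API

Orientations are given as a unit quaternion [w, x, y, z].
In Python, from workcell import env gives the robot as it stands. The module is installed in compiled form; this text tells all that it offers.
- The arm moves only by the tool apply_moves, never from a script. Its argument "steps" is a list of rows, each a list of 6 numbers: the shift along the tool's x, y, z in m, then the turn, a rotation vector about the tool's x, y, z in degrees. In form: [[dx, dy, dz, ax, ay, az], ...]. A call has 1 to 12 rows; each row shifts and turns the commanded pose from where the row before left it, along the tool's axes as they then stand; what a row does not reach is not made up. A row lasts 1/10 s, in which the tool goes at most 50 mm and 8.59 degrees, less where a joint would pass 70% of its speed; a pose out of reach is approached as far as the arm can. A call with a gripper value outside its range is refused whole. "gripper" is the closure, from 0 (fully open) to 1 (shut), set as the call begins (left out, the last holds). The fingers move at their own pace and stop on an object; the grip force is fixed at half the most. Time passes only in rows, so rows that do not move let the fingers close. It gives the time, the measured TCP pose, the force, the opening and the grip force at its end, in the units of the state.
- env.sense(): the state, without advancing time (a new reading comes with each control period).
- env.snapshot(name): name is "side" or "top" or "wrist"; returns (picture, depth): 400x640x3 uint8, red, green, blue; 400x640 float32, m along the optical axis (not along the pixel's ray), 0 where there is no reading.
- env.camera_info(name): a dict with "K" (3x3 intrinsics, pixels), "R" (3x3) and "t" (3): a world point X has camera coordinates R X + t. Camera axes: x right, y down, z forward; pixel columns grow to the right and rows downward; lengths in m; the calibration is good to about 2 mm. A picture is of the moment at which its call begins: read the wrist's pose just before it. camera_info takes no time and is no camera call; for the wrist camera it gives the pose at the moment of the call.
- env.hand_in(): hands the job in; it is judged then, once.
The state is a dict: "t": time; "joints": joint angles; "qvel": joint speeds; "joint_torque": joint torques, N m; "ee_pos": TCP position; "tool_rot": TCP orientation; "wrist_force": force on the tool from outside, world axes, zero at the start; "wrist_torque": the same for the moment, N m; "opening": finger opening in m; "finger_force": force on a finger pad.
Only numpy, scipy, OpenCV 4.12 (cv2) and the standard library are available. Lean on these libraries where they do the work, as an engineer would, in place of code of your own. Each camera call takes 0.05 s, during which the arm holds its last target. There are 200 camera calls.

### The job

Shut the steel toolbox on the bench by pushing its two standing lid leaves over with the fingertips: first the narrow leaf, fully down, and then the wide leaf, whose lip has to come down over the narrow one's edge, so that both are fully shut. Push only on the outer faces and edges of the leaves, pinching and lifting nothing, and swing them over gently without slamming. Leave the toolbox standing where it is and the other things on the bench undisturbed.

Things in the scene. Friction and masses are not known exactly. Their poses are not given: they have to be found in the camera images.
- toolbox: open-topped grey steel toolbox, 320 mm long (its x) x 200 mm wide (its y) x 130 mm high, about 6.7 kg with its lids, loose on the bench. Origin: centre of its underside; z up. The wide leaf is hinged along its +y top edge, the narrow leaf along its -y top edge, both as long as the box (320 mm). At the start both lean outwards past upright and stand open.
- wide_leaf_hinge (a point): middle of the wide leaf's hinge line, on the toolbox at its +y top edge (130 mm above the bench); the hinge line runs along the toolbox's x; axes as the toolbox's
- narrow_leaf_hinge (a point): middle of the narrow leaf's hinge line, on the toolbox at its -y top edge (130 mm above the bench); the hinge line runs along the toolbox's x; axes as the toolbox's
- wide_leaf_edge (a point): middle of the wide leaf's free edge, on its outer face, 125 mm from the hinge line (a lip 3 mm thick on the outer face reaches 12 mm farther, to 137 mm, and begins 115 mm from the hinge line)
- narrow_leaf_edge (a point): middle of the narrow leaf's free edge, on its outer face, 72 mm from the hinge line; no lip
- wide_leaf (a joint): opening angle of the wide leaf (rad): 0 = shut, lying level over the box, outer face up; 1.57 = upright; up to 2.35 = leaning outwards, away from the box. The leaf is 5 mm thick, its outer face 5 mm from the hinge plane. The hinge is stiff: the leaf stays at any angle and has to be pushed all the way (0.4 N m friction; about 2 to 5 N at its edge), and its last bit pressed down.
- narrow_leaf (a joint): opening angle of the narrow leaf (rad), as for the wide leaf: 0 = shut, 1.57 = upright, up to 2.35 leaning outwards; 5 mm thick, outer face 5 mm from the hinge plane; stiff hinge with 0.2 N m friction (about 2 to 5 N at its edge), stays at any angle
- wide_leaf_lining: steel lining sheet, 3 mm thick, over nearly the whole inner face of the wide leaf; not to be touched (a pinch of the leaf would touch it). Origin on the hinge line.
- narrow_leaf_lining: steel lining sheet, 3 mm thick, over nearly the whole inner face of the narrow leaf; not to be touched. Origin on the hinge line.
- staple_tin: bystander: round steel tin of galvanised fencing staples, 84 mm across, 95 mm high. Origin: its foot on the bench.
- pliers: bystander: pliers with blue grips lying flat, 180 mm long, 14 mm thick. Origin: at bench level, under its pivot.
- mallet: bystander: rubber mallet resting on one face of its head: head 62 mm across and 85 mm high, wooden handle 230 mm long sticking out level at 43 mm height along its own +x. Origin: at bench level, under its head.
- screwdriver: bystander: screwdriver lying flat along its own x axis, about 200 mm long. Origin: at bench level, under its length.
- tray: bystander: clear plastic tray, 200 x 140 mm, 40 mm high. Origin: its foot on the bench.
- tape_measure: bystander: tape measure, 70 x 40 mm, 66 mm high. Origin: its foot on the bench.

How it is judged:
On the way, in this order (a step that is already met when the one before it is completed fails the run):
1. the narrow leaf is fully shut while the wide leaf still stands open (value of joint narrow_leaf below 0.05 rad and value of joint wide_leaf above 1 rad), for 0.2 s.
2. then the wide leaf is fully shut over it (value of joint each of wide_leaf, narrow_leaf below 0.05 rad), for 0.2 s.
At the end, for the whole second after the job is handed in: Both leaves are within 0.05 rad (about 3 degrees) of fully shut, the narrow one having been shut first; the toolbox stands level, at rest, within 30 mm of where it was, and every other thing is within 30 mm of where it was (all of step 2 and angle between toolbox's own z axis and vertical below 0.03 rad and distance of each of toolbox, staple_tin, pliers, mallet, screwdriver, tray, tape_measure from where it was at the start of the episode below 0.03 m and linear speed of toolbox below 0.01 m/s); the robot touches nothing.
It fails at once if a leaf is slammed (swung shut faster than 4 rad/s) (velocity of joint any of narrow_leaf, wide_leaf below -4 rad/s).
It fails at once if a leaf is pinched or taken by its inner face (the lining is touched with more than 1 N) (contact force between the fingers and wide_leaf_lining above 1 N or contact force between the fingers and narrow_leaf_lining above 1 N).
It fails at once if the toolbox is shoved more than 30 mm, lifted or tipped (distance of toolbox from where it was at the start of the episode above 0.03 m or height (world z) of toolbox above 0.012 m or angle between toolbox's own z axis and vertical above 0.1 rad).
It fails at once if another thing on the bench is moved more than 30 mm, lifted or knocked (distance of any of staple_tin, pliers, mallet, screwdriver, tray, tape_measure from where it was at the start of the episode above 0.03 m).
It also fails if it takes over 54 s, if anything falls off the work surface, if the arm or the gripper's body presses on something with over 40 N, if the wrist force passes 120 N, or if a joint passes its speed limit or range.

## Working session

There is one attempt and no reset: what is moved stays moved. The work goes in short steps, Python scripts to look and compute and a tool call to move; the robot and the scene stay as the last step left them, time stands still between calls to the robot, and variables do not carry over. Pictures are saved under pics/ and viewed, at most 10 in all, crops included, and the job is handed in when it is done.

Besides the shell and the picture viewer there is one more tool, called after "Emit:" in YAML: its name, and indented under it one key for each argument. apply_moves: Moves the arm, as the interface text tells. Its arguments: {"type":"object","properties":{"steps":{"type":"array","items":{"type":"array","items":{"type":"number"}}},"gripper":{"type":"number"}},"required":["steps"]}

```bash
mkdir -p pics
cat > h.py <<'E'
import numpy as np, cv2
from workcell import env
def pts(name):
    c=env.camera_info(name); im,d=env.snapshot(name)
    v,u=np.mgrid[:400,:640]; K=c["K"]
    P=np.stack([(u-K[0][2])/K[0][0]*d,(v-K[1][2])/K[1][1]*d,d],-1)
    return im,d,(P-np.array(c["t"]))@np.array(c["R"])
E
python3 - <<'E'
from h import *
s=env.sense(); print(s["t"],s["ee_pos"],s["tool_rot"])
for n in("top","side"):
    im,d,W=pts(n); cv2.imwrite(f"pics/{n}.png",im[...,::-1]); np.savez(f"{n}.npz",im=im,d=d,W=W)
    c=env.camera_info(n); print(n,-np.array(c["R"]).T@c["t"], (d>0).mean())
E
```

```text
0.0 [0.20917897 0.58803196 0.20712613] [-2.74644147e-04  1.70064659e-01  9.85432224e-01 -1.12620101e-03]
top [0.26893027 0.00332241 1.31666374] 0.99611328125
side [1.51909665 0.77499853 1.04566746] 0.97430078125
```

View pics/top.png

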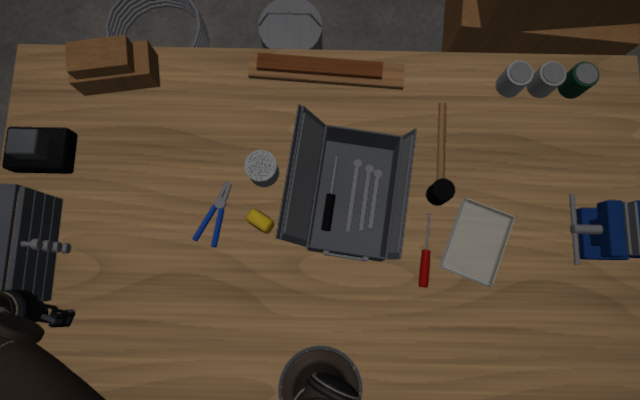

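View pics/side.png

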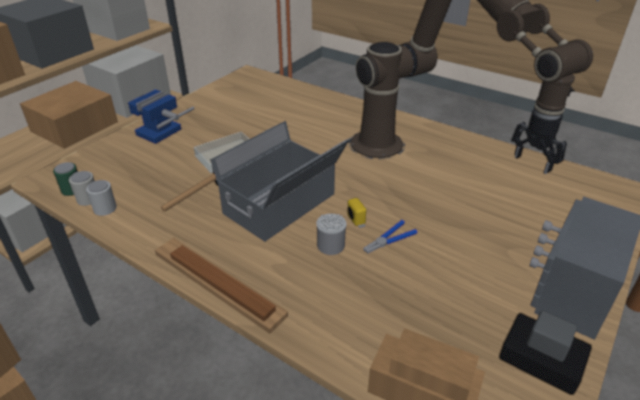

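The top view shows the toolbox at about (355,190), its x pointing up the image (world +x). The wide leaf is on the left (free edge (300,107)–(280,238)) and the narrow one on the right (free edge (414,131)–(402,258)). The staple tin (262,168) and tape (260,220) sit left of it; the mallet (440,190) and screwdriver (425,260) right.

Run:
```python
from h import *
D=np.load("top.npz"); W=D["W"]
def P(u,v): return np.round(W[v,u],3)
print("bench",P(200,300)); 
for r in (130,160,190,215,235,250):
    print(r,[(u,*P(u,r)) for u in list(range(276,332,6))])
    print("   N",[(u,*P(u,r)) for u in list(range(380,420,4))])
for n,(u,v) in dict(tin=(262,165),tape=(260,219),mallet=(441,190),handle=(442,130),handletip=(442,105),tray=(478,240),trayl=(466,201),trayc=(444,263),sd=(425,265),sdt=(429,220),front=(345,255),pl=(220,200)).items(): print(n,P(u,v))
# plane fits
def fit(poly):
    m=np.zeros((400,640),np.uint8); cv2.fillPoly(m,[np.array(poly)],1); Q=W[m>0]
    Q=Q[Q[:,2]>.1]
    c=np.median(Q,0)
    for _ in range(5):
        q=Q-c; n=np.linalg.svd(q,full_matrices=False)[2][2]; k=abs(q@n)<.004; Q=Q[k]; c=Q.mean(0)
    return c,n*np.sign(n[2]),len(Q)
for n,p in dict(wide=[(304,120),(318,128),(302,232),(288,230)],nar=[(400,150),(409,142),(401,245),(392,245)]).items():
    c,nn,k=fit(p); print(n,c.round(4),nn.round(3),k,"opening",np.degrees(np.arccos(nn[2])))
```

```text
bench [ 0.219  0.326 -0.003]
130 [(276, np.float64(0.703), np.float64(0.14), np.float64(-0.008)), (282, np.float64(0.702), np.float64(0.123), np.float64(-0.006)), (288, np.float64(0.701), np.float64(0.105), np.float64(0.001)), (294, np.float64(0.619), np.float64(0.072), np.float64(0.251)), (300, np.float64(0.623), np.float64(0.058), np.float64(0.239)), (306, np.float64(0.629), np.float64(0.045), np.float64(0.221)), (312, np.float64(0.639), np.float64(0.031), np.float64(0.192)), (318, np.float64(0.648), np.float64(0.017), np.float64(0.166)), (324, np.float64(0.661), np.float64(0.002), np.float64(0.126)), (330, np.float64(0.671), np.float64(-0.014), np.float64(0.097))]
   N [(380, np.float64(0.708), np.float64(-0.159), np.float64(-0.003)), (384, np.float64(0.706), np.float64(-0.17), np.float64(0.001)), (388, np.float64(0.706), np.float64(-0.182), np.float64(0.002)), (392, np.float64(0.706), np.float64(-0.193), np.float64(0.004)), (396, np.float64(0.707), np.float64(-0.205), np.float64(0.0)), (400, np.float64(0.706), np.float64(-0.216), np.float64(0.005)), (404, np.float64(0.709), np.fl
[... 6509 characters left out ...]
0.002)), (408, np.float64(0.365), np.float64(-0.236), np.float64(-0.003)), (412, np.float64(0.365), np.float64(-0.247), np.float64(-0.002)), (416, np.float64(0.366), np.float64(-0.258), np.float64(-0.001))]
tin [0.575 0.164 0.085]
tape [0.433 0.165 0.069]
mallet [ 0.517 -0.308  0.086]
handle [ 0.692 -0.323  0.055]
handletip [ 0.766 -0.325  0.052]
tray [ 0.396 -0.426  0.008]
trayl [ 0.501 -0.393  0.019]
trayc [ 0.33  -0.323  0.041]
sd [ 0.324 -0.276  0.026]
sdt [ 0.447 -0.291  0.015]
front [ 0.343 -0.059  0.077]
pl [0.49  0.284 0.019]
wide [0.5182 0.0499 0.1983] [-0.118 -0.922  0.368] 407 opening 68.38712878767419
nar [ 0.4839 -0.187   0.1774] [0.123 0.967 0.224] 349 opening 77.06492398255514
```

```bash
cat >> h.py <<'E'
yaw=np.radians(-7.3); EX=np.array([np.cos(yaw),np.sin(yaw),0]); EY=np.array([-np.sin(yaw),np.cos(yaw),0])
E
python3 - <<'E'
from h import *
W=np.load("top.npz")["W"]; 
m=(W[...,2]>.125)&(W[...,0]>.3)&(W[...,0]<.72)&(W[...,1]>-.24)&(W[...,1]<.12)&(W[...,2]<.3); m[:100]=0
Q=W[m]; b=np.c_[Q@EX,Q@EY,Q[:,2]]
for nm,s in(("w",b[:,1]>0.0),("n",b[:,1]<0.0)):
    q=b[s]; print(nm,"x",np.percentile(q[:,0],[0,1,50,99,100]).round(3),"y",np.percentile(q[:,1],[0,1,50,99,100]).round(3),"z",q[:,2].max())
# line fits y(z) and yaw
for nm,lo,hi in(("w",.05,.3),("n",-.2,-.05)):
    q=b[(b[:,1]>lo)&(b[:,1]<hi)] if nm=="w" else b[b[:,1]<-.05]
    A=np.c_[np.ones(len(q)),q[:,2]-.13,q[:,0]-.5]
    k=np.ones(len(q),bool)
    for _ in range(6):
        s=np.linalg.lstsq(A[k],q[k,1],rcond=None)[0]; k=abs(A@s-q[:,1])<.004
    print(nm,s,k.sum(),len(q),"z",q[k,2].min(),q[k,2].max())
s=env.sense(); p=np.array(s["ee_pos"]); print("tcp box",p@EX,p@EY)
E
```

```text
w x [0.351 0.352 0.505 0.669 0.672] y [0.001 0.031 0.118 0.152 0.153] z 0.25542528134857895
n x [0.351 0.352 0.505 0.67  0.672] y [-0.138 -0.137 -0.122 -0.016 -0.001] z 0.20458100094014925
w [ 0.08331777  0.47858259 -0.00407992] 3463 4344 z 0.12511312133156705 0.2482148138294373
n [-0.11119142 -0.29290082 -0.0030123 ] 1841 2069 z 0.125478392568786 0.20458100094014925
tcp box 0.1328000450541048 0.6099144291437141
```

Emit:
apply_moves:
  steps:
    - [0,0,-0.04,0,0,-6.2]
    - [0,0,-0.04,0,0,-6.1]
    - [0,0,-0.04,0,0,0]
    - [0,0,-0.04,0,0,0]
    - [0,0,0,0,0,0]
  gripper: 1

```text
t: 0.6
ee_pos: [0.2107, 0.5918, 0.3762]
tool_rot: [0.002, 0.063, 0.998, 0.006]
wrist_force: [-0.0, 0.1, 0.7]
opening: 0.0125
finger_force: 0.0
```

Emit:
apply_moves:
  steps:
    - [-0.019,-0.04,0,0,0,0]
    - [-0.019,-0.04,0,0,0,0]
    - [-0.019,-0.04,0,0,0,0]
    - [-0.019,-0.04,0,0,0,0]
    - [-0.019,-0.04,0,0,0,0]
    - [-0.019,-0.04,0,0,0,0]
    - [-0.019,-0.04,0,0,0,0]
    - [-0.019,-0.04,0,0,0,0]
    - [-0.019,-0.04,0,0,0,0]
    - [-0.019,-0.04,0,0,0,0]
    - [-0.019,-0.04,0,0,0,0]
    - [-0.019,-0.04,0,0,0,0]

```text
t: 1.8
ee_pos: [0.3745, 0.0821, 0.3675]
tool_rot: [-0.0, 0.063, 0.998, -0.0]
wrist_force: [0.8, -0.8, -0.6]
opening: 0.0002
finger_force: 0.0
```

Emit:
apply_moves:
  steps:
    - [-0.019,-0.04,0,0,0,0]
    - [-0.019,-0.04,0,0,0,0]
    - [-0.019,-0.04,0,0,0,0]
    - [-0.019,-0.04,0,0,0,0]
    - [-0.019,-0.04,0,0,0,0]
    - [-0.019,-0.04,0,0,0,0]
    - [-0.019,-0.04,0,0,0,0]
    - [-0.019,-0.04,0,0,0,0]
    - [0,0,0,0,0,0]
    - [0,0,0,0,0,0]

```text
t: 2.8
ee_pos: [0.4844, -0.2532, 0.3665]
tool_rot: [-0.002, 0.064, 0.998, 0.001]
wrist_force: [0.4, 0.0, 0.4]
opening: 0.0001
finger_force: 0.0
```

```bash
cat >> h.py <<'E'
def box():
    s=env.sense(); p=np.array(s["ee_pos"]); print("t",round(s["t"],2),"box xyz",(p@EX).round(4),(p@EY).round(4),p[2].round(4),"F",np.round(s["wrist_force"],1),"q",np.round(s["tool_rot"],3))
E
python3 - <<'E'
from h import *
box()
def path(h,r,ths,sgn,half=.0145):
    th=np.radians(ths); return np.c_[h+sgn*(r*np.cos(th)-.005*np.sin(th)-half), .13+r*np.sin(th)+.005*np.cos(th)]
for n,h,r,s in(("narrow",-.114,.055,1),("wide",.086,.105,-1)):
    t=np.arange(112,-1,-8); p=path(h,r,t,s); print(n); print(np.c_[t,p.round(4),np.r_[[[0,0]],np.diff(p,axis=0)].round(4)])
E
```

```text
t 2.8 box xyz 0.5126 -0.1896 0.3665 F [0.4 0.  0.4] q [-0.002  0.064  0.998  0.001]
narrow
[[ 1.120e+02 -1.537e-01  1.791e-01  0.000e+00  0.000e+00]
 [ 1.040e+02 -1.467e-01  1.822e-01  7.100e-03  3.000e-03]
 [ 9.600e+01 -1.392e-01  1.842e-01  7.400e-03  2.000e-03]
 [ 8.800e+01 -1.316e-01  1.851e-01  7.600e-03  1.000e-03]
 [ 8.000e+01 -1.239e-01  1.850e-01  7.700e-03 -1.000e-04]
 [ 7.200e+01 -1.163e-01  1.839e-01  7.600e-03 -1.200e-03]
 [ 6.400e+01 -1.089e-01  1.816e-01  7.400e-03 -2.200e-03]
 [ 5.600e+01 -1.019e-01  1.784e-01  7.000e-03 -3.200e-03]
 [ 4.800e+01 -9.540e-02  1.742e-01  6.500e-03 -4.200e-03]
 [ 4.000e+01 -8.960e-02  1.692e-01  5.800e-03 -5.000e-03]
 [ 3.200e+01 -8.450e-02  1.634e-01  5.100e-03 -5.800e-03]
 [ 2.400e+01 -8.030e-02  1.569e-01  4.200e-03 -6.400e-03]
 [ 1.600e+01 -7.700e-02  1.500e-01  3.300e-03 -7.000e-03]
 [ 8.000e+00 -7.470e-02  1.426e-01  2.300e-03 -7.400e-03]
 [ 0.000e+00 -7.350e-02  1.350e-01  1.200e-03 -7.600e-03]]
wide
[[ 1.120e+02  1.445e-01  2.255e-01  0.000e+00  0.000e+00]
 [ 1.040e+02  1.308e-01  2.307e-01 -1.370e-02  5.200e-03]
 [ 9.600e+01  1.164e-01  2.339e-01 -1.430e-02  3.200e-03]
 [ 8.800e+01  1.018e-01  2.351e-01 -1.460e-02  1.200e-03]
 [ 8.000e+01  8.720e-02  2.343e-01 -1.460e-02 -8.000e-04]
 [ 7.200e+01  7.280e-02  2.314e-01 -1.440e-02 -2.900e-03]
 [ 6.400e+01  5.900e-02  2.266e-01 -1.380e-02 -4.800e-03]
 [ 5.600e+01  4.590e-02  2.198e-01 -1.300e-02 -6.700e-03]
 [ 4.800e+01  3.400e-02  2.114e-01 -1.200e-02 -8.500e-03]
 [ 4.000e+01  2.330e-02  2.013e-01 -1.070e-02 -1.010e-02]
 [ 3.200e+01  1.410e-02  1.899e-01 -9.200e-03 -1.140e-02]
 [ 2.400e+01  6.600e-03  1.773e-01 -7.500e-03 -1.260e-02]
 [ 1.600e+01  9.000e-04  1.637e-01 -5.700e-03 -1.350e-02]
 [ 8.000e+00 -2.800e-03  1.496e-01 -3.700e-03 -1.420e-02]
 [ 0.000e+00 -4.500e-03  1.350e-01 -1.700e-03 -1.460e-02]]
```

Emit:
apply_moves:
  steps:
    - [0,0,0.04,0,0,0]
    - [0,0,0.04,0,0,0]
    - [0,0,0.04,0,0,0]
    - [0,0,0.04,0,0,0]
    - [0,0,0.026,0,0,0]
    - [0,0,0,0,0,0]
    - [0,0.008,0,0,0,0]
    - [0,0.008,0,0,0,0]
    - [0,0.008,0,0,0,0]
    - [0,0.008,0,0,0,0]
    - [0,0.007,0,0,0,0]
    - [0,0,0,0,0,0]

```text
t: 4.0
ee_pos: [0.4903, -0.2132, 0.1829]
tool_rot: [0.0, 0.063, 0.998, -0.0]
wrist_force: [-0.6, -0.2, -0.2]
opening: 0.0003
finger_force: 0.0
```

Run:
```python
from h import *
box()
im,d,W=pts("side"); cv2.imwrite("pics/s1.png",cv2.resize(im[60:280,160:420,::-1],None,fx=2.5,fy=2.5))
```

```text
t 4.0 box xyz 0.5134 -0.1492 0.1829 F [-0.6 -0.2 -0.2] q [ 0.     0.063  0.998 -0.   ]
```

View pics/s1.png

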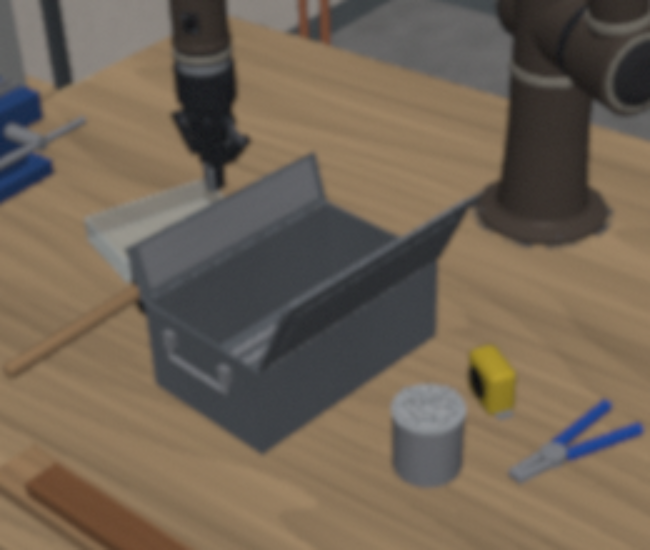

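The finger (≈(213,175) in the crop) stands just behind the middle of the narrow leaf, clear of everything. Next comes the push along the arc.

Emit:
apply_moves:
  steps:
    - [0,0.006,0,0,0,0]
    - [0,0.006,0,0,0,0]
    - [0,0.006,0,0,0,0]
    - [0,0.006,0,0,0,0]
    - [0,0.006,0,0,0,0]
    - [0,0.006,0,0,0,0]
    - [0,0.006,0.001,0,0,0]
    - [0,0.005,0.002,0,0,0]
    - [0,0,0,0,0,0]

```text
t: 4.95
ee_pos: [0.4957, -0.1667, 0.1789]
tool_rot: [-0.0, 0.063, 0.998, 0.0]
wrist_force: [-0.3, 0.0, 0.4]
opening: 0.0002
finger_force: 0.0
```

Run:
```python
from h import *
box()
im,d,W=pts("top"); b=np.stack([W@EX,W@EY,W[...,2]],-1)
m=(abs(b[...,0]-.42)<.05)&(b[...,1]<-.03)&(b[...,1]>-.17)&(b[...,2]>.12)&(b[...,2]<.23); q=b[m][:,1:]
o=np.argsort(q[:,0]); print(q[o][::max(1,len(o)//12)].round(3))
```

```text
t 4.95 box xyz 0.5128 -0.1024 0.1789 F [-0.3  0.   0.4] q [-0.     0.063  0.998  0.   ]
[]
```

Run:
```python
from h import *
im,d=env.snapshot("side"); a=cv2.resize(im[60:280,160:420,::-1],None,fx=1.5,fy=1.5)
i2,_=env.snapshot("top"); b=cv2.resize(i2[80:300,230:490,::-1],None,fx=1.5,fy=1.5)
cv2.imwrite("pics/s2.png",np.hstack([a,b]))
```

```text
(no output)
```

View pics/s2.png

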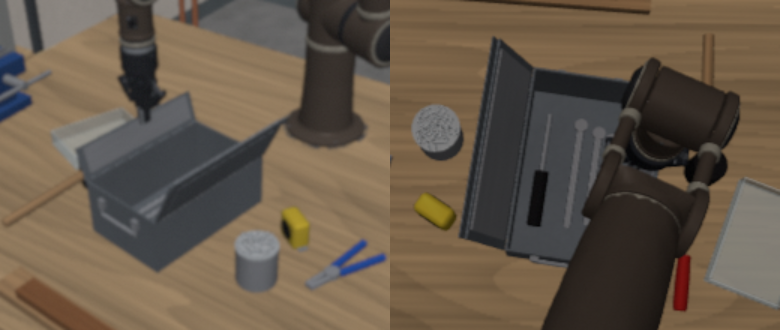

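Run:
```python
from h import *
box()
im,d,W=pts("side")
for nm,w in(("old",np.load("side.npz")["W"]),("new",W)):
    b=np.stack([w@EX,w@EY,w[...,2]],-1)
    m=(abs(b[...,0]-.59)<.03)&(b[...,1]<.0)&(b[...,1]>-.17)&(b[...,2]>.12)&(b[...,2]<.23); q=b[m][:,1:]
    o=np.argsort(q[:,1]); print(nm,len(q)); print(q[o][::max(1,len(o)//12)].round(3).tolist())
```

```text
t 5.1 box xyz 0.5132 -0.1033 0.1793 F [0.1 0.4 0.5] q [-0.     0.063  0.998 -0.   ]
old 425
[[-0.113, 0.12], [-0.111, 0.129], [-0.119, 0.133], [-0.116, 0.141], [-0.114, 0.149], [-0.115, 0.156], [-0.129, 0.162], [-0.123, 0.17], [-0.124, 0.177], [-0.13, 0.184], [-0.131, 0.189], [-0.127, 0.197], [-0.135, 0.202]]
new 424
[[-0.115, 0.12], [-0.115, 0.129], [-0.12, 0.134], [-0.115, 0.141], [-0.121, 0.15], [-0.122, 0.157], [-0.118, 0.163], [-0.122, 0.171], [-0.124, 0.177], [-0.129, 0.184], [-0.13, 0.191], [-0.139, 0.197], [-0.136, 0.203]]
```

Run:
```python
from h import *
box(); s=env.sense(); p=np.array(s["ee_pos"])
im,d,W=pts("side"); c=env.camera_info("side"); x=np.array(c["R"])@p+c["t"]; uv=(np.array(c["K"])@x); print("tcp px",uv[:2]/uv[2],"depth",x[2])
b=np.stack([W@EX,W@EY,W[...,2]],-1)
for r in range(104,150,4): print(r,[tuple(b[r,u].round(3)) for u in range(246,272,6)])
a=im[90:170,215:295,::-1]; 
a=cv2.resize(a,None,fx=7,fy=7,interpolation=cv2.INTER_CUBIC); cv2.circle(a,(int((uv[0]/uv[2]-215)*7),int((uv[1]/uv[2]-90)*7)),5,(0,0,255),1); cv2.imwrite("pics/s3.png",cv2.convertScaleAbs(a,alpha=1.8))
```

```text
t 5.15 box xyz 0.5133 -0.1034 0.1794 F [ 0.5 -0.1 -0.2] q [ 0.     0.064  0.998 -0.   ]
tcp px [256.6888027 147.921456 ] depth 1.6253960543719628
104 [(np.float64(0.548), np.float64(-0.093), np.float64(0.351)), (np.float64(0.537), np.float64(-0.08), np.float64(0.351)), (np.float64(0.522), np.float64(-0.071), np.float64(0.348)), (np.float64(0.496), np.float64(-0.073), np.float64(0.338)), (np.float64(0.046), np.float64(-0.544), np.float64(0.002))]
108 [(np.float64(0.55), np.float64(-0.092), np.float64(0.339)), (np.float64(0.543), np.float64(-0.075), np.float64(0.342)), (np.float64(0.525), np.float64(-0.069), np.float64(0.337)), (np.float64(0.09), np.float64(-0.537), np.float64(0.002)), (np.float64(0.071), np.float64(-0.519), np.float64(0.001))]
112 [(np.float64(0.535), np.float64(-0.113), np.float64(0.312)), (np.float64(0.526), np.float64(-0.096), np.float64(0.315)), (np.float64(0.523), np.float64(-0.073), np.float64(0.322)), (np.float64(0.109), np.float64(-0.516), np.float64(-0.002)), (np.float64(0.104), np.float64(-0.483), np.float64(0.008))]
116 [(np.float64(0.537), np.float64(-0.11
[... 1983 characters left out ...]
float64(-0.13), np.float64(0.173)), (np.float64(0.435), np.float64(-0.126), np.float64(0.164))]
144 [(np.float64(0.531), np.float64(-0.133), np.float64(0.19)), (np.float64(0.512), np.float64(-0.126), np.float64(0.184)), (np.float64(0.488), np.float64(-0.125), np.float64(0.173)), (np.float64(0.462), np.float64(-0.126), np.float64(0.161)), (np.float64(0.445), np.float64(-0.115), np.float64(0.158))]
148 [(np.float64(0.537), np.float64(-0.128), np.float64(0.18)), (np.float64(0.514), np.float64(-0.126), np.float64(0.17)), (np.float64(0.492), np.float64(-0.122), np.float64(0.161)), (np.float64(0.468), np.float64(-0.12), np.float64(0.151)), (np.float64(0.442), np.float64(-0.12), np.float64(0.139))]
```

View pics/s3.png

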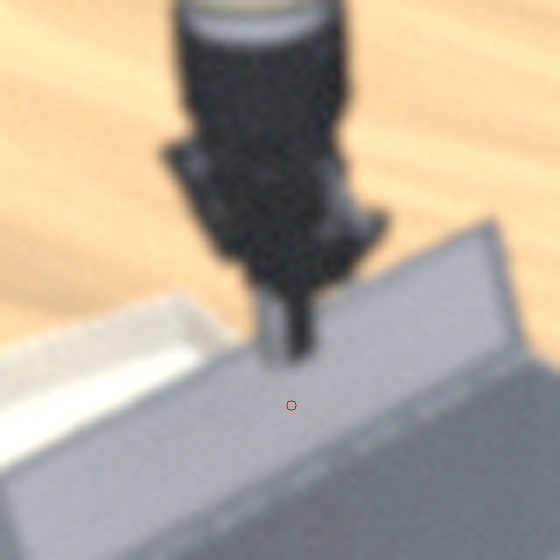

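The picture shows the finger's real end at about row 141.7, 6 px above the projected TCP. It is therefore about 25 mm higher than stated (z≈0.205), so it glided just over the leaf edge and the leaf has not moved. I'll back out upwards and come down lower.

Emit:
apply_moves:
  steps:
    - [0,0,-0.03,0,0,0]
    - [0,0,-0.03,0,0,0]
    - [0,-0.03,0,0,0,0]
    - [0,-0.03,0,0,0,0]
    - [0,-0.03,0,0,0,0]
    - [0,0,0,0,0,0]
    - [0,0,0.03,0,0,0]
    - [0,0,0.03,0,0,0]
    - [0,0,0.03,0,0,0]
    - [0,0,0,0,0,0]
    - [0,0,0,0,0,0]

```text
t: 6.3
ee_pos: [0.4843, -0.2563, 0.1493]
tool_rot: [-0.001, 0.063, 0.998, 0.0]
wrist_force: [0.5, -0.5, 0.3]
opening: -0.0
finger_force: 0.0
```

Run:
```python
from h import *
box()
```

```text
t 6.3 box xyz 0.513 -0.1927 0.1493 F [ 0.5 -0.5  0.3] q [-0.001  0.063  0.998  0.   ]
```

Then push inwards to about upright and watch the force.

Emit:
apply_moves:
  steps:
    - [0,0.007,0,0,0,0]
    - [0,0.007,0,0,0,0]
    - [0,0.007,0,0,0,0]
    - [0,0.007,0,0,0,0]
    - [0,0.006,0,0,0,0]
    - [0,0.006,0,0,0,0]
    - [0,0.006,0,0,0,0]
    - [0,0.006,0,0,0,0]
    - [0,0.006,0,0,0,0]
    - [0,0.004,0,0,0,0]

```text
t: 7.3
ee_pos: [0.4931, -0.1953, 0.1498]
tool_rot: [0.001, 0.064, 0.998, -0.0]
wrist_force: [0.2, -3.9, 1.4]
opening: -0.0002
finger_force: 1.9
```

```bash
cat >> h.py <<'E'
def prof(xs,ylo,yhi,n=12):
    im,d,W=pts("side"); b=np.stack([W@EX,W@EY,W[...,2]],-1)
    m=(abs(b[...,0]-xs)<.03)&(b[...,1]<yhi)&(b[...,1]>ylo)&(b[...,2]>.115)&(b[...,2]<.3); q=b[m][:,1:]
    o=np.argsort(q[:,1]); print(len(q),q[o][::max(1,len(o)//n)].round(3).tolist()); return im
E
python3 - <<'E'
from h import *
box(); im=prof(.59,-.17,0)
cv2.imwrite("pics/s4.png",cv2.convertScaleAbs(cv2.resize(im[80:220,200:360,::-1],None,fx=4,fy=4),alpha=1.6))
E
```

```text
t 7.3 box xyz 0.5139 -0.131 0.1498 F [ 0.2 -3.9  1.4] q [ 0.001  0.064  0.998 -0.   ]
393 [[-0.11, 0.115], [-0.113, 0.123], [-0.116, 0.13], [-0.116, 0.136], [-0.111, 0.145], [-0.11, 0.154], [-0.11, 0.163], [-0.115, 0.169], [-0.112, 0.178], [-0.112, 0.186], [-0.115, 0.193], [-0.112, 0.199], [-0.113, 0.205]]
```

View pics/s4.png

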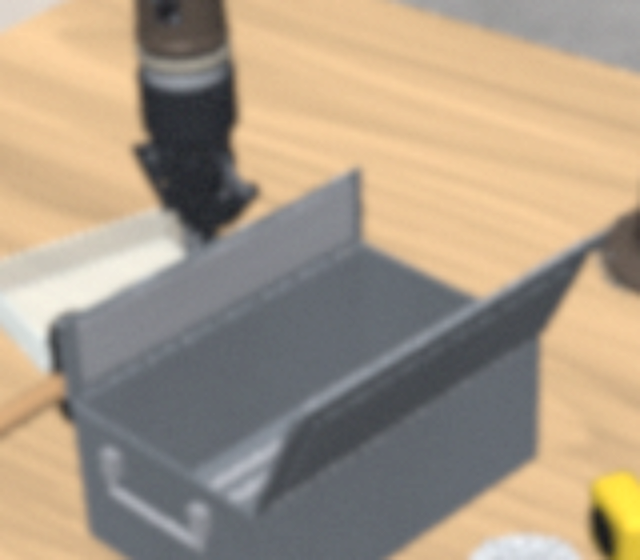

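Emit:
apply_moves:
  steps:
    - [0,0.005,0,0,0,0]
    - [0,0.005,0,0,0,0]
    - [0,0.005,0,0,0,0]
    - [0,0.005,0,0,0,0]
    - [0,0.005,0,0,0,0]
    - [0,0.005,0,0,0,0]
    - [0,0.004,0,0,0,0]
    - [0,0.0045,0.0035,0,0,0]
    - [0,0.0045,0.0035,0,0,0]
    - [0,0,0,0,0,0]

```text
t: 8.35
ee_pos: [0.4978, -0.1513, 0.1419]
tool_rot: [-0.0, 0.063, 0.998, 0.001]
wrist_force: [-0.6, -0.1, -1.0]
opening: -0.0001
finger_force: 0.0
```

Run:
```python
from h import *
box(); im=prof(.59,-.17,0)
```

```text
t 8.35 box xyz 0.513 -0.0868 0.1419 F [-0.6 -0.1 -1. ] q [-0.     0.063  0.998  0.001]
114 [[-0.109, 0.115], [-0.112, 0.118], [-0.113, 0.121], [-0.114, 0.122], [-0.112, 0.126], [-0.112, 0.128], [-0.112, 0.131], [-0.074, 0.167], [-0.064, 0.173], [-0.063, 0.175], [-0.064, 0.179], [-0.064, 0.18], [-0.061, 0.183]]
```

The leaf is at about 44°, as planned. Continue down the arc.

Emit:
apply_moves:
  steps:
    - [0,0.003,0.0035,0,0,0]
    - [0,0.003,0.0035,0,0,0]
    - [0,0.0025,0.004,0,0,0]
    - [0,0.0025,0.004,0,0,0]
    - [0,0.0015,0.0045,0,0,0]
    - [0,0.0015,0.0045,0,0,0]
    - [0,0.001,0.0045,0,0,0]
    - [0,0.0005,0.0045,0,0,0]
    - [0,0,0,0,0,0]

```text
t: 9.3
ee_pos: [0.5001, -0.1374, 0.1121]
tool_rot: [-0.0, 0.063, 0.998, -0.0]
wrist_force: [-5.6, 3.1, 19.1]
opening: -0.0002
finger_force: 9.5
```

Run:
```python
from h import *
box(); im=prof(.59,-.17,0)
```

```text
t 9.3 box xyz 0.5135 -0.0727 0.1121 F [-5.6  3.1 19.1] q [-0.     0.063  0.998 -0.   ]
273 [[-0.113, 0.128], [-0.12, 0.134], [-0.062, 0.135], [-0.068, 0.136], [-0.06, 0.136], [-0.068, 0.137], [-0.088, 0.137], [-0.058, 0.138], [-0.105, 0.138], [-0.091, 0.139], [-0.109, 0.139], [-0.071, 0.14], [-0.082, 0.141]]
```

Emit:
apply_moves:
  steps:
    - [0,0,0.0015,0,0,0]
    - [0,0,0.0015,0,0,0]
    - [0,0,0,0,0,0]
    - [0,0,0,0,0,0]
    - [0,0,0,0,0,0]

```text
t: 9.85
ee_pos: [0.5002, -0.1375, 0.1119]
tool_rot: [-0.0, 0.063, 0.998, 0.0]
wrist_force: [-10.8, 3.9, 34.8]
opening: -0.0001
finger_force: 17.2
```

```bash
cat >> h.py <<'E'
def slope(y0,y1,x0=.55,x1=.66):
    im,d,W=pts("side"); b=np.stack([W@EX,W@EY,W[...,2]],-1)
    m=(b[...,0]>x0)&(b[...,0]<x1)&(b[...,1]>y0)&(b[...,1]<y1)&(b[...,2]>.11)&(b[...,2]<.17); q=b[m]
    p=np.polyfit(q[:,1],q[:,2],1); print("slope rad",p[0],"mid z",np.median(q[:,2]),len(q)); return im
E
python3 - <<'E'
from h import *
box(); im=slope(-.105,-.05)
E
```

```text
t 9.85 box xyz 0.5136 -0.0728 0.1119 F [-10.8   3.9  34.8] q [-0.     0.063  0.998  0.   ]
slope rad -0.01227052738177533 mid z 0.13743286945133645 364
```

The narrow leaf is shut: level, and its height no longer gives under 35 N. The tip offset of 23 mm is confirmed. Next I go up and over to the outside of the wide leaf.

Emit:
apply_moves:
  steps:
    - [0,0,-0.02,0,0,0]
    - [0,0,-0.045,0,0,0]
    - [0,0,-0.045,0,0,0]
    - [0,0,-0.045,0,0,0]
    - [0,0,-0.045,0,0,0]
    - [0,0,-0.045,0,0,0]
    - [0,0,0,0,0,0]
    - [0,0.045,0,0,0,0]
    - [0,0.045,0,0,0,0]
    - [0,0.045,0,0,0,0]
    - [0,0.045,0,0,0,0]

```text
t: 11.0
ee_pos: [0.5219, 0.0424, 0.3495]
tool_rot: [-0.001, 0.064, 0.998, -0.0]
wrist_force: [-0.3, 0.4, 0.1]
opening: 0.0001
finger_force: 0.0
```

Emit:
apply_moves:
  steps:
    - [0,0.045,0,0,0,0]
    - [0,0.045,0,0,0,0]
    - [0,0,0,0,0,0]
    - [0,0,0.04,0,0,0]
    - [0,0,0.04,0,0,0]
    - [0,0,0.04,0,0,0]
    - [0,0,0.03,0,0,0]
    - [0,0,0,0,0,0]
    - [0,0,0,0,0,0]

```text
t: 11.9
ee_pos: [0.5334, 0.1297, 0.2005]
tool_rot: [-0.001, 0.064, 0.998, -0.0]
wrist_force: [-0.2, -0.5, 0.3]
opening: -0.0004
finger_force: 0.0
```

Run:
```python
from h import *
box(); im=slope(-.105,-.05)
cv2.imwrite("pics/s5.png",cv2.convertScaleAbs(cv2.resize(im[60:240,200:400,::-1],None,fx=3,fy=3),alpha=1.6))
```

```text
t 11.9 box xyz 0.5126 0.1964 0.2005 F [-0.2 -0.5  0.3] q [-0.001  0.064  0.998 -0.   ]
slope rad -0.013012488901626202 mid z 0.13755863103390167 371
```

View pics/s5.png

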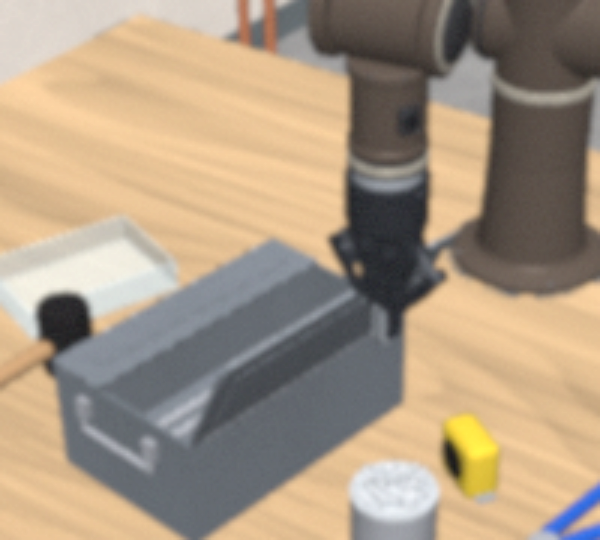

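The finger is outside the wide leaf at mid-length ((390,320) in the crop) and the narrow leaf lies shut. Push the wide leaf.

Emit:
apply_moves:
  steps:
    - [0,-0.01,0,0,0,0]
    - [0,-0.01,0,0,0,0]
    - [0,-0.01,0,0,0,0]
    - [0,-0.008,0,0,0,0]
    - [0,-0.008,0,0,0,0]
    - [0,-0.008,0,0,0,0]
    - [0,-0.008,0,0,0,0]
    - [0,-0.008,0,0,0,0]
    - [0,-0.008,0,0,0,0]
    - [0,-0.008,0,0,0,0]
    - [0,-0.008,0,0,0,0]
    - [0,0,0,0,0,0]

```text
t: 13.15
ee_pos: [0.5239, 0.0361, 0.2058]
tool_rot: [0.003, 0.064, 0.998, -0.0]
wrist_force: [-3.7, 1.0, 16.0]
opening: -0.0002
finger_force: 7.0
```

Run:
```python
from h import *
box(); im=prof(.59,-.03,.18)
```

```text
t 13.15 box xyz 0.515 0.1023 0.2058 F [-3.7  1.  16. ] q [ 0.003  0.064  0.998 -0.   ]
676 [[0.084, 0.115], [0.089, 0.135], [0.086, 0.147], [0.088, 0.162], [0.086, 0.174], [0.086, 0.186], [0.089, 0.199], [0.085, 0.211], [0.085, 0.222], [0.086, 0.234], [0.083, 0.244], [0.083, 0.259], [0.085, 0.269]]
```

The leaf is upright, but a 16 N upward force says the knuckles sit on its edge, so I raise the tool 12 mm and go on along the arc.

Emit:
apply_moves:
  steps:
    - [0,0,-0.006,0,0,0]
    - [0,0,-0.006,0,0,0]
    - [0,0,0,0,0,0]
    - [0,-0.006,0,0,0,0]
    - [0,-0.006,0,0,0,0]
    - [0,-0.006,0,0,0,0]
    - [0,-0.006,0.001,0,0,0]
    - [0,-0.006,0.001,0,0,0]
    - [0,-0.006,0.001,0,0,0]
    - [0,0,0,0,0,0]

```text
t: 14.2
ee_pos: [0.5169, 0.0001, 0.2099]
tool_rot: [-0.001, 0.064, 0.998, -0.001]
wrist_force: [-0.7, -0.5, -0.4]
opening: -0.0001
finger_force: 0.0
```

Run:
```python
from h import *
box(); im=prof(.59,-.05,.18)
```

```text
t 14.2 box xyz 0.5127 0.0658 0.2099 F [-0.7 -0.5 -0.4] q [-0.001  0.064  0.998 -0.001]
822 [[0.082, 0.115], [0.087, 0.136], [0.091, 0.146], [0.077, 0.158], [0.073, 0.17], [0.063, 0.182], [0.062, 0.194], [0.066, 0.205], [0.059, 0.216], [0.056, 0.227], [0.05, 0.239], [0.051, 0.252], [0.041, 0.262]]
```

Emit:
apply_moves:
  steps:
    - [0,-0.006,0.002,0,0,0]
    - [0,-0.006,0.0025,0,0,0]
    - [0,-0.0055,0.0025,0,0,0]
    - [0,-0.005,0.003,0,0,0]
    - [0,-0.005,0.0035,0,0,0]
    - [0,-0.005,0.0035,0,0,0]
    - [0,-0.005,0.004,0,0,0]
    - [0,-0.0045,0.0045,0,0,0]
    - [0,-0.0045,0.0045,0,0,0]
    - [0,-0.004,0.005,0,0,0]
    - [0,-0.004,0.005,0,0,0]
    - [0,-0.0035,0.005,0,0,0]

```text
t: 15.45
ee_pos: [0.5101, -0.0566, 0.165]
tool_rot: [-0.0, 0.063, 0.998, -0.0]
wrist_force: [-0.0, -0.4, 1.9]
opening: 0.0002
finger_force: 0.9
```

Run:
```python
from h import *
box(); im=prof(.59,-.05,.18)
```

```text
t 15.45 box xyz 0.5131 0.0087 0.165 F [-0.  -0.4  1.9] q [-0.     0.063  0.998 -0.   ]
853 [[0.08, 0.115], [0.083, 0.133], [0.087, 0.143], [0.075, 0.15], [0.056, 0.156], [0.04, 0.163], [0.034, 0.169], [0.02, 0.176], [0.017, 0.183], [-0.003, 0.19], [-0.009, 0.196], [-0.018, 0.205], [-0.025, 0.213]]
```

Emit:
apply_moves:
  steps:
    - [0,-0.003,0.005,0,0,0]
    - [0,-0.003,0.0055,0,0,0]
    - [0,-0.003,0.006,0,0,0]
    - [0,-0.002,0.006,0,0,0]
    - [0,-0.002,0.006,0,0,0]
    - [0,-0.0015,0.006,0,0,0]
    - [0,-0.001,0.006,0,0,0]
    - [0,-0.001,0.006,0,0,0]
    - [0,0,0.004,0,0,0]
    - [0,0,0,0,0,0]

```text
t: 16.5
ee_pos: [0.5075, -0.0721, 0.114]
tool_rot: [-0.001, 0.064, 0.998, 0.0]
wrist_force: [1.1, 0.1, 0.3]
opening: 0.0002
finger_force: 0.0
```

Run:
```python
from h import *
box(); im=slope(-.02,.075)
```

```text
t 16.5 box xyz 0.5125 -0.007 0.114 F [1.1 0.1 0.3] q [-0.001  0.064  0.998  0.   ]
slope rad -0.022062481307841494 mid z 0.138623554389521 721
```

Almost down; now press the last bit.

Emit:
apply_moves:
  steps:
    - [0,0,0.0015,0,0,0]
    - [0,0,0.0015,0,0,0]
    - [0,0,0.0015,0,0,0]
    - [0,0,0.001,0,0,0]
    - [0,0,0.001,0,0,0]
    - [0,0,0,0,0,0]
    - [0,0,0,0,0,0]

```text
t: 17.25
ee_pos: [0.5083, -0.0723, 0.112]
tool_rot: [-0.0, 0.063, 0.998, 0.0]
wrist_force: [-7.9, 1.5, 19.7]
opening: 0.0002
finger_force: 10.1
```

Run:
```python
from h import *
box(); im=slope(-.02,.075)
```

```text
t 17.25 box xyz 0.5134 -0.0071 0.112 F [-7.9  1.5 19.7] q [-0.     0.063  0.998  0.   ]
slope rad -0.012255994149232355 mid z 0.13776650046279987 722
```

Emit:
apply_moves:
  steps:
    - [0,0,0.002,0,0,0]
    - [0,0,0.001,0,0,0]
    - [0,0,0,0,0,0]
    - [0,0,0,0,0,0]
    - [0,0,-0.005,0,0,0]
    - [0,0,-0.02,0,0,0]
    - [0,0,-0.04,0,0,0]
    - [0,0,-0.04,0,0,0]
    - [0,0,-0.04,0,0,0]
    - [0,0,0,0,0,0]
    - [0,0,0,0,0,0]

```text
t: 18.4
ee_pos: [0.509, -0.0724, 0.2517]
tool_rot: [0.002, 0.063, 0.998, -0.0]
wrist_force: [0.2, -0.3, -1.0]
opening: 0.0004
finger_force: 0.0
```

Run:
```python
from h import *
box(); im=slope(-.02,.075); slope(-.105,-.06)
cv2.imwrite("pics/s6.png",cv2.convertScaleAbs(cv2.resize(im[60:280,160:440,::-1],None,fx=2.5,fy=2.5),alpha=1.6))
```

```text
t 18.4 box xyz 0.514 -0.0072 0.2517 F [ 0.2 -0.3 -1. ] q [ 0.002  0.063  0.998 -0.   ]
slope rad -0.008713646483886337 mid z 0.1377650688833554 717
slope rad -0.0076459360522307335 mid z 0.1377200996356902 298
```

View pics/s6.png

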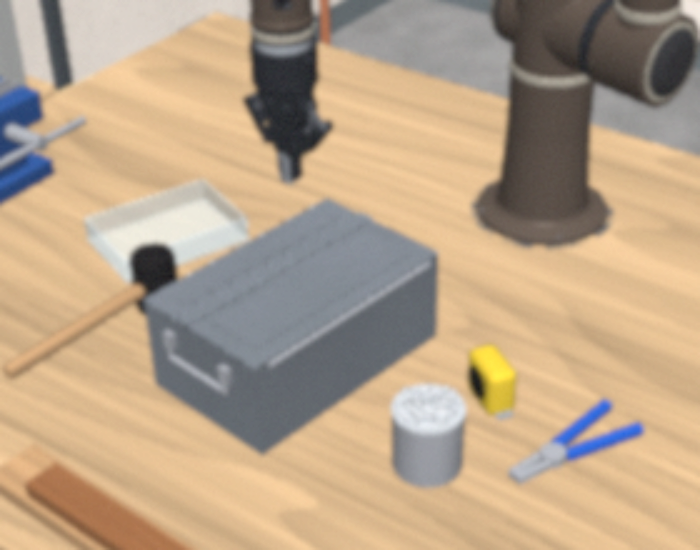

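Both leaves lie flat, with the lip over the narrow one's edge. The box corner is at the same pixel as before (≈(262,450)), the other things in view are unmoved, and the arm is clear.

```bash
python3 -c "
from workcell import env; print(env.hand_in())"
```

```text
the job is handed in; nothing more can be done
None
```

I shut the narrow leaf first, then the wide leaf over it, and handed the job in at about 18 s. In the last check both lay level within 0.01 rad and the toolbox and the things in view looked unmoved, but hand-in returned no verdict.

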